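Roll the solder reel up into its stand and drop the bail

ROBOT

A 7-joint arm with a two-finger parallel gripper is mounted at the origin on a cart in front of the work surface, level with it; the furniture and walls round the work are solid. World frame = base frame: x ahead of the robot, y to its left, z up, the work surface at z = 0. Lengths are in mm, angles in rad, forces in N, time in s.
With the tool pointing down it reaches from about 400 to 925 mm from the base axis. Payload 4.1 kg.
Tool frame: the origin (TCP) lies between the finger pads; the fingertips stand 19 mm ahead of it and the grasp point (between the pads) is the TCP; z points along the fingers, y is the line along which they close (so a half turn about z gives the same grasp; the last joint's range is limited). The gripper opens to 85 mm and grips with 20 to 120 N. Pads are 22 mm wide; open, the fingers measure 114 mm over their backs; the gripper's body (76 mm by 85 mm) begins 54 mm behind the grasp point. The pads swing forward as they close: fully open they stand 13 mm farther back than shut.
Start: joints at [-1.346, 0.398, 0.045, 1.537, -0.019, 1.207, -0.051], TCP at [206.79, 616.262, 250.347] pointing down, gripper open.
Joint ranges: [-2.82, 2.82], [-0.49, 2.23], [-1.37, 1.46], [0, 2.46], [-1.36, 4.5], [0.23, 2], [-2.94, 2.94]. Speed limits (rad/s): [2.57, 2.57, 3.14, 3.14, 3.14, 3.14, 3.14].

INTERFACE

Orientations are given as a unit quaternion [w, x, y, z].
In Python, from station import robot, eyes gives the robot as it stands.
- The arm moves only by the shell command python3 -m inch 'ROWS' [FORCE]. ROWS is JSON, a list of rows, each an object with "grip": the closure in counts, from 0 (fully open) to 255 (shut); "xyz": the shift along the tool's x, y, z in m, a list of three; "twist": the turn about the tool's z in rad. A call has 1 to 8 rows; each row is the pose to reach, as a shift and turn from the pose commanded when the call began, along the tool's axes at that moment; what a row does not reach only later rows make up. A row lasts 1/10 s, in which the tool goes at most 50 mm and 8.59 degrees, less where a joint would pass 70% of its speed; a pose out of reach is approached as far as the arm can. A call with a gripper value outside its range is refused whole. The fingers move at their own pace and stop on an object; FORCE is the grip in N (left out, the last holds). Time passes only in rows, so rows that repeat a pose let the fingers close. It gives the time, the measured TCP pose, the force, the opening and the grip force at its end, in the units of the state.
- robot.get_obs(): the state, without advancing time (a new reading comes with each control period).
- eyes.capture(name): name is "scene" or "top" or "wrist"; returns a dict with "color" (400x640x3 uint8, blue, green, red), "z_map" (400x640 float32, mm along the optical axis (not along the pixel's ray), 0 where there is no reading), "camera_matrix" (3x3 intrinsics, pixels), "R" (3x3) and "t" (3): a world point X has camera coordinates R X + t; the wrist camera has in their place "T_tool_cam" (4x4, takes a point from camera to tool coordinates, whose origin is the TCP and whose axes are the flange's). Camera axes: x right, y down, z forward; pixel columns grow to the right and rows downward; lengths in mm; the calibration is good to about 2 mm. The wrist camera is an equidistant fisheye: a pixel r from the principal point sees the ray r / f radians off the axis. A picture is of the moment at which its call begins: read the wrist's pose just before it.
- robot.job_done(): hands the job in; it is judged then, once.
The state is a dict: "time_s": time; "qpos": joint angles; "qvel": joint speeds; "joint_torque": joint torques, N m; "ee_pos": TCP position; "ee_rot": TCP orientation; "ft_force": force on the tool from outside, world axes, zero at the start; "moment": the same for the moment, N m; "grip_width": opening from 0.0 (shut) to 1.0 (fully open); "gripper_force": force on a finger pad.
Only numpy, scipy, OpenCV 4.12 (cv2) and the standard library are available. Lean on these libraries where they do the work, as an engineer would, in place of code of your own. Each camera call takes 0.05 s, during which the arm holds its last target. There are 200 camera calls.

TASK

Load the reel of solder into the blue reel stand with the fingertips alone, gripping and lifting nothing: push the reel slowly up the ramp, staying in touch behind it so that it neither runs ahead nor rolls back, until it drops between the two rollers in front of the back stop. Only then push the wire bail with the red sleeve over the top of the reel from back to front and press it fully down to its end, so that the reel cannot roll out. Be gentle, and leave everything else on the bench where it lies.

Things in the scene. Friction and masses are not known exactly. Their poses are not given: they have to be found in the camera images.
- reel: Reel of solder wire: black plastic flanges 58 mm across, 2 mm thick, 36 mm long overall; silvery winding between them 48 mm across, 32 mm long; 0.2 to 0.33 kg. Starts lying on the bench before the ramp's foot, its axis level and across the ramp; rolls very easily, friction about 0.25. Origin: centre of one flange's outer face; z: the reel's own axis (x, y turn as it rolls).
- reel_center (a point): Centre of the reel, on its axis midway between the flanges: 29 mm above whatever the flanges stand on.
- stand: Blue sheet-steel reel stand screwed to the bench, 78 mm wide, x = -103 to 110 mm. Origin on the bench; x points up the ramp to the back stop, y across, z up. Ramp foot at x = -87 mm, top at x = 28, z = 18 mm. Side cheeks: inner faces y = +-22, outer +-25 mm, from x = 22 to 94 mm, 31 mm high, for x > 44 mm 58 mm high. Seat at x = 55 mm, z = 42.7 mm.
- ramp: The stand's ramp, 9 degrees steep. Origin: middle of its foot edge, on the bench; x points up along the ramp surface (116 mm long), y across, z square to the surface, surface at z = 0. Side rails, inner faces at y = +-22 mm, stand 10 mm above the surface and flare outwards at the foot.
- stand_seat (a point): Reel centre when seated on the two free rollers (14 mm thick, axes at stand x = 37 and 73 mm, z = 11.5 mm); axes as the stand's. From the ramp's top the reel passes over the front roller (centre then 18 mm before the seat, 5 mm higher) and drops in by itself; 3 mm are left to the back stop. The bail's hinge axis runs through this point along y.
- bail (a joint): Angle of the wire bail, rad: 0 = open, leaning 35 degrees back from upright, away from the ramp; 0.61 = upright; 1.868 = end stop, closed: bar before the reel, 18 degrees above level, on the ramp's side. Starts at 0 to 0.22. A stiff hinge: the bail stays where it is left; about 0.6 N at the bar moves it.
- stand_stop (a point): Top middle of the back stop's front face: an upright plate 45 mm wide behind the rollers, 86 mm along the stand's x and 56 mm up, with a thin black rubber pad.
- bail_grip (a point): Middle of the bail's bar, a red sleeve 10 mm in diameter and 46 mm long along the stand's y axis, 50 mm from the hinge axis; smooth, friction about 0.25. Two 4 mm wire legs run from its ends to the hinge at y = +-29 mm, outside the cheeks.
- nose_pliers: Bystander: pliers with red and black handles, 145x42x12 mm. Origin at the centre of the underside.
- screw_dish: Bystander: small steel dish of screws, 69 mm in diameter, 14 mm high. Origin under its centre.
- flux_syringe: Bystander: white syringe with blue plunger, 112 mm long, 17 mm thick, lying. Origin at the centre of its underside.
- wick_bobbin: Bystander: small flat red bobbin of braid, 44x51x11 mm. Origin at its underside.
- spare_board: Bystander: small green circuit board with parts on it, 44x60x14 mm. Origin at the centre of its underside.

How it is judged (in metres and radians):
On the way, in this order (a step that is already met when the one before it is completed fails the run):
1. the reel is on the ramp, resting on it, with the bail still open (x of reel_center in the frame of ramp between 0.035 and 0.105 m and z of reel_center in the frame of ramp below 0.034 m and value of joint bail below 0.6 rad), for 0.1 s.
2. the reel has come to rest between the rollers, with the bail still open (x of reel_center in the frame of stand_seat between -0.003 and 0.003 m and z of reel_center in the frame of stand_seat between -0.003 and 0.003 m and y of reel_center in the frame of stand_seat between -0.007 and 0.007 m and linear speed of reel below 0.03 m/s and value of joint bail below 0.6 rad), for 0.2 s.
At the end, for the whole second after the job is handed in: The reel lies at rest between the two rollers (its centre within 3 mm of the seat along the stand and in height, within 7 mm across, its axis within 0.12 rad of the rollers'), and the bail is closed in front of it (over 1.77 of 1.87 rad) (x of reel_center in the frame of stand_seat between -0.003 and 0.003 m and z of reel_center in the frame of stand_seat between -0.003 and 0.003 m and y of reel_center in the frame of stand_seat between -0.007 and 0.007 m and angle between the z axis of reel and the y axis of stand, either way round below 0.12 rad and linear speed of reel below 0.02 m/s and value of joint bail above 1.77 rad); the robot touches nothing.
It fails at once if the reel is lifted: its flanges over 10 mm clear of both the bench and the ramp (height (world z) of reel_center above 0.039 m and z of reel_center in the frame of ramp above 0.039 m).
It fails at once if the reel runs free on the ramp: faster than 0.15 m/s with no finger touching it (x of reel_center in the frame of ramp between 0.005 and 0.112 m and linear speed of reel above 0.15 m/s and contact force between each of the fingers, the arm and reel below 0.02 N).
It fails at once if the reel is gripped or pushed with more than 25 N (contact force between the fingers and reel above 25 N).
It fails at once if the stand or its bail is forced: pushed with more than 60 N (contact force between the fingers and stand above 60 N).
It fails at once if another thing on the bench is moved by more than 30 mm (distance of any of nose_pliers, screw_dish, flux_syringe, wick_bobbin, spare_board from where it was at the start of the episode above 0.03 m).
It also fails if it takes over 58 s, if anything falls off the work surface, if the arm or the gripper's body presses on something with over 40 N, if the wrist force passes 120 N, or if a joint passes its speed limit or range.

## Working session

There is one attempt and no reset: what is moved stays moved. The work goes in short steps, Python scripts to look and compute and a shell command to move; the robot and the scene stay as the last step left them, time stands still between calls to the robot, and variables do not carry over. Pictures are saved under pics/ and viewed, at most 13 in all, crops included, and the job is handed in when it is done.

```bash
mkdir -p pics; ls; cat > h.py <<'E'
import numpy as np, cv2
from station import robot, eyes
def pts(c):
    z=c["z_map"]; K=c["camera_matrix"]; v,u=np.indices(z.shape)
    P=np.stack([(u-K[0,2])/K[0,0]*z,(v-K[1,2])/K[1,1]*z,z],-1)
    return (P-np.array(c["t"]).ravel())@np.array(c["R"])   # R^T (P-t)
E
python3 - <<'E'
from h import *
o=robot.get_obs(); print({k:o[k] for k in("time_s","ee_pos","ee_rot","ft_force")})
for n in("top","scene"):
    c=eyes.capture(n); cv2.imwrite(f"pics/{n}0.png",c["color"]); np.savez(f"{n}0.npz",**c)
    print(n,c["camera_matrix"],c["R"],c["t"])
E
```

```text
pics
{'time_s': 0.0, 'ee_pos': array([206.59026361, 615.64583866, 249.22057814]), 'ee_rot': array([-9.69224052e-05,  1.61142491e-01,  9.86930627e-01, -1.01325869e-03]), 'ft_force': array([ 0.02905685, -0.22843688,  0.19544978])}
top [[465.98660404   0.         318.19918899]
 [  0.         465.98660404 203.19594248]
 [  0.           0.           1.        ]] [[ 0.01712651 -0.99977283 -0.01268709]
 [-0.98660416 -0.01483936 -0.16245623]
 [ 0.16223106  0.01529944 -0.98663418]] [  83.80731756  575.77492482 1032.7003899 ]
scene [[397.47739863   0.         313.57251273]
 [  0.         397.47739863 202.13007843]
 [  0.           0.           1.        ]] [[ 0.90303529 -0.42875793 -0.02634191]
 [-0.22338026 -0.41632791 -0.88134688]
 [ 0.3669176   0.8017716  -0.47173486]] [-485.84472303  220.00047103  723.08976659]
```

View pics/top0.png

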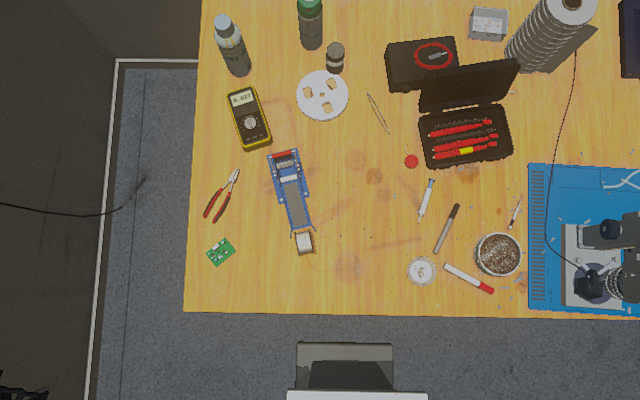

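View pics/scene0.png

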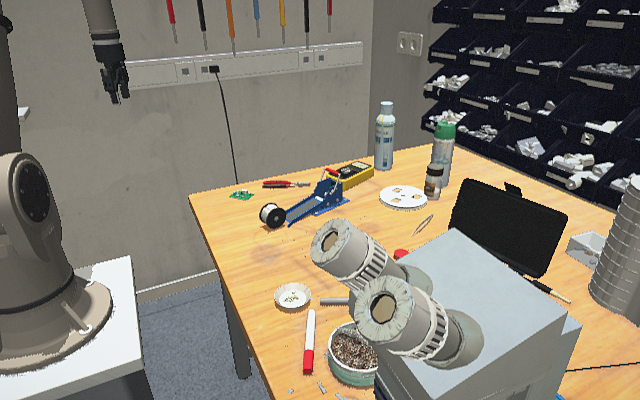

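The top view shows the reel at (304,243), the blue stand running from (303,235) up to (286,150), and the red sleeve at about (287,155). The scene view shows the reel at (272,215) and the stand at (320,195). The gripper is far off to the left. Next I fit the poses from the depth points.

```bash
python3 - <<'E'
from h import *
np.set_printoptions(precision=1,suppress=True)
c=dict(np.load("top0.npz")); P=pts(c); im=c["color"]; hsv=cv2.cvtColor(im,cv2.COLOR_BGR2HSV)
roi=np.zeros(im.shape[:2],bool); roi[140:265,255:335]=1
H,S,V=[hsv[...,i].astype(int) for i in range(3)]
blue=roi&(H>100)&(H<130)&(S>80)&(V>60)
Q=P[blue]; print("n blue",len(Q),Q.min(0),Q.max(0))
low=Q[Q[:,2]<8]; 
(r,s,a)=cv2.minAreaRect(low[:,:2].astype(np.float32)); print("low rect",r,s,a)
(r,s,a)=cv2.minAreaRect(Q[:,:2].astype(np.float32)); print("all rect",r,s,a)
red=roi&((H<8)|(H>172))&(S>140)&(V>80); R=P[red]; print("red",len(R),np.median(R,0),R.min(0),R.max(0))
z=roi&(P[...,2]>12)&~blue; v,u=np.where(z&(np.indices(z.shape)[0]>225)); R=P[v,u]; R=R[R[:,2]<75]
print("reel",len(R),R.min(0),R.max(0),np.median(R,0)); print(cv2.minAreaRect(R[:,:2].astype(np.float32)), cv2.minAreaRect(R[R[:,2]>50][:,:2].astype(np.float32)))
cv2.imwrite("pics/crop.png",cv2.resize(im[140:265,245:345],None,fx=4.7,fy=4.7,interpolation=cv2.INTER_CUBIC))
# wood z check
print("bench z",np.median(P[200:230,330:370,2]))
E
```

```text
n blue 814 [399.1  76.5  -2.6] [ 717.9  221.7 1113.5]
low rect (608.5772705078125, 158.10055541992188) (208.93206787109375, 75.77632141113281) 15.743829727172852
all rect (551.1679077148438, 141.91612243652344) (328.22607421875, 75.77632141113281) 15.743829727172852
red 71 [679.1 178.3  91. ] [671.7 158.2  87.5] [689.  199.   96.2]
reel 351 [454.9 103.1  12. ] [515.1 156.8  60.2] [483.3 124.2  50.2]
((483.7551574707031, 129.06907653808594), (54.00547790527344, 45.313167572021484), 13.1430025100708) ((484.703857421875, 124.8699951171875), (41.64852523803711, 35.66581726074219), 12.558760643005371)
bench z 0.3708845062330226
```

View pics/crop.png

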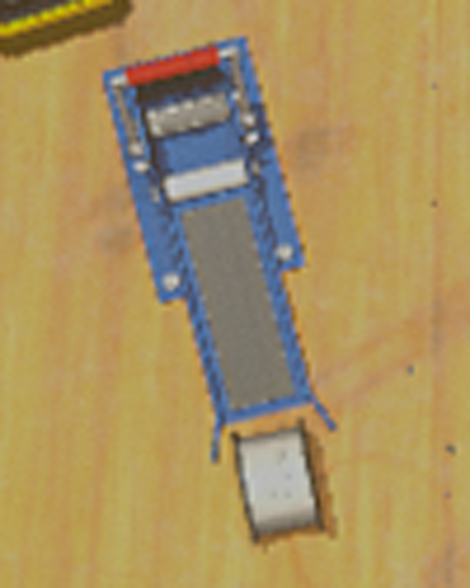

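The enlarged view shows the plate's back corners at (106,72) and (245,38), its front corners at (160,302) and (302,265), the ramp foot edge at (222,420)–(310,402), the red sleeve at (128,77)–(217,53), and the reel just before the foot with its axis across.

```bash
cat >> h.py <<'E'
def ray(c,u,v,z):
    K=c["camera_matrix"];R=np.array(c["R"]);t=np.array(c["t"]).ravel()
    o=-R.T@t; d=R.T@np.linalg.solve(K,[u,v,1.]); return o+d*(z-o[2])/d[2]
E
python3 - <<'E'
from h import *
np.set_printoptions(precision=2,suppress=True)
c=dict(np.load("top0.npz")); P=pts(c); im=c["color"]
f=lambda x,y,z: ray(c,(x+.5)/4.7+245-.5,(y+.5)/4.7+140-.5,z)[:2]
BL,BR,FL,FR=f(106,72,2),f(245,38,2),f(160,302,2),f(302,265,2)
print("corners",BL,BR,FL,FR)
yaw=lambda a,b:np.degrees(np.arctan2(b[1]-a[1],b[0]-a[0]))
print("yaw sides",yaw(FL,BL),yaw(FR,BR),"back",yaw(BR,BL)-90, "widths",np.linalg.norm(BL-BR),np.linalg.norm(FL-FR))
l,r=f(222,420,1),f(310,402,1); print("foot",l,r,(l+r)/2,yaw(r,l)-90)
s,e=f(128,77,88),f(217,53,88); print("sleeve",s,e,(s+e)/2,yaw(e,s)-90)
# reel top silhouette of depth
hsv=cv2.cvtColor(im,cv2.COLOR_BGR2HSV);H,S,V=[hsv[...,i].astype(int) for i in range(3)]
roi=np.zeros(im.shape[:2],bool); roi[140:265,255:335]=1
blue=roi&(H>100)&(H<130)&(S>80)&(V>60)&(P[...,0]>530)
Q=P[blue]; Q=Q[abs(Q[:,2])<120]
print(cv2.minAreaRect(Q[Q[:,2]<9][:,:2].astype(np.float32)))
th=np.radians(14.5); 
back=(BL+BR)/2
for th in np.radians([13.5,14.5]):
    ax=np.array([np.cos(th),np.sin(th)]); print("origins",back-110*ax, (l+r)/2+87*ax)
# reel winding top strip
R=P[226:262,285:330].reshape(-1,3); R=R[(R[:,2]>30)&(R[:,2]<70)]
w=R[R[:,2]>47]; print("reel top",w.mean(0), cv2.minAreaRect(w[:,:2].astype(np.float32)))
E
```

```text
corners [700.44 221.54] [719.83 149.11] [578.78 189.44] [599.22 116.71]
yaw sides 14.783917487903581 15.035492009882342 back 14.990191172744332 widths 74.98560046173706 75.54303539442094
foot [518.4  155.96] [528.34 111.21] [523.37 133.58] 12.52681383773114
sleeve [674.78 199.59] [687.33 156.86] [681.05 178.23] 16.377203575666684
((616.95556640625, 160.46249389648438), (191.5222625732422, 75.77632141113281), 15.743829727172852)
origins [603.17 159.65] [607.97 153.89]
origins [603.64 157.78] [607.6  155.37]
reel top [484.37 125.07  52.13] ((486.11395263671875, 125.18412017822266), (44.57035446166992, 35.66581726074219), 12.558759689331055)
```

```bash
cat >> h.py <<'E'
from scipy.spatial.transform import Rotation as Rot
YAW=np.radians(14.9); O=np.array([605.5,156.5,0]); SR=Rot.from_euler('z',YAW).as_matrix()
def toS(p): return SR.T@(np.asarray(p)-O)
def toW(p): return SR@np.asarray(p)+O
def state():
    o=robot.get_obs(); q=o["ee_rot"]; T=Rot.from_quat([q[1],q[2],q[3],q[0]]).as_matrix()
    tw=-(YAW+np.pi-np.arctan2(T[1,0],T[0,0])); tw=(tw+np.pi)%(2*np.pi)-np.pi
    print("t %.2f S-tip"%o["time_s"],(toS(o["ee_pos"])-[0,0,19]).round(1),"twist to go %.3f"%tw,"F",np.round(SR.T@o["ft_force"],1),"w %.3f"%o["grip_width"])
    return o,T
def go(x,y,ztip):  # tool-frame shift (m) to bring tip to stand coords
    o,T=state(); print("shift",(T.T@(toW([x,y,ztip+19])-o["ee_pos"])/1000).round(4))
E
python3 -c "
from h import *
go(-195,0.3,200); print(toS([484.5,125.1,29]))"
```

```text
t 0.10 S-tip [-267.4  546.3  230.4] twist to go -0.584 F [ 0.8 -0.8  0. ] w 1.003
shift [-0.3613 -0.4157  0.0311]
[-125.0054753     0.76885908   29.        ]
```

```bash
python3 -m inch '[{"grip":190,"xyz":[-0.03,-0.035,0],"twist":-0.14},{"grip":190,"xyz":[-0.06,-0.07,0],"twist":-0.28},{"grip":190,"xyz":[-0.09,-0.105,0],"twist":-0.42},{"grip":190,"xyz":[-0.12,-0.14,0],"twist":-0.56},{"grip":190,"xyz":[-0.15,-0.175,0],"twist":-0.584},{"grip":190,"xyz":[-0.18,-0.21,0],"twist":-0.584},{"grip":190,"xyz":[-0.2,-0.23,0],"twist":-0.584},{"grip":190,"xyz":[-0.2,-0.23,0],"twist":-0.584}]' 20; python3 -c "
from h import *
go(-195,0.3,200)"
```

```text
time_s: 0.9
ee_pos: [325.4, 329.9, 250.1]
ee_rot: [0.0, -0.126, 0.992, -0.001]
ft_force: [0.1, 0.4, -0.4]
grip_width: 0.253
gripper_force: 0.0
t 0.90 S-tip [-226.1  239.6  231.1] twist to go -0.008 F [ 0.2  0.3 -0.4] w 0.253
shift [-0.0329 -0.239   0.0315]
```

```bash
python3 -m inch '[{"grip":190,"xyz":[-0.004,-0.04,0.003],"twist":-0.008},{"grip":190,"xyz":[-0.01,-0.08,0.01],"twist":-0.008},{"grip":190,"xyz":[-0.016,-0.12,0.015],"twist":-0.008},{"grip":190,"xyz":[-0.022,-0.16,0.02],"twist":-0.008},{"grip":190,"xyz":[-0.028,-0.2,0.03],"twist":-0.008},{"grip":190,"xyz":[-0.033,-0.225,0.03],"twist":-0.008},{"grip":190,"xyz":[-0.033,-0.239,0.03],"twist":-0.008},{"grip":190,"xyz":[-0.033,-0.239,0.03],"twist":-0.008}]'; python3 - <<'E'
from h import *
go(-185,0.3,17)
c=eyes.capture("wrist"); cv2.imwrite("pics/w1.png",c["color"]); print(c["T_tool_cam"],c["camera_matrix"])
E
```

```text
time_s: 1.7
ee_pos: [417.0, 110.9, 220.1]
ee_rot: [-0.0, -0.132, 0.991, -0.0]
ft_force: [-0.8, 0.2, -0.1]
grip_width: 0.256
gripper_force: 0.0
t 1.70 S-tip [-193.9    4.4  201.1] twist to go 0.005 F [-0.7  0.4 -0.1] w 0.256
shift [-0.0089 -0.0041  0.1841]
[[-3.67199440e-04 -9.49993163e-01 -3.12270485e-01  8.12522531e+01]
 [ 9.99999760e-01 -5.32523690e-04  4.44148646e-04  3.19174090e-01]
 [-5.88229608e-04 -3.12270247e-01  9.49993130e-01 -1.23323272e+02]
 [ 0.00000000e+00  0.00000000e+00  0.00000000e+00  1.00000000e+00]] [[309.70691629   0.         322.44946972]
 [  0.         309.70691629 197.241113  ]
 [  0.           0.           1.        ]]
```

View pics/w1.png

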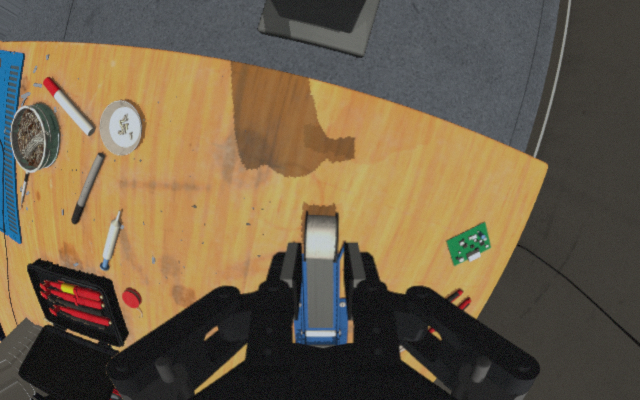

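The wrist view shows the reel (321,235) and the ramp (321,300) centred between the fingers (283 and 362). I now descend behind the reel.

```bash
python3 -m inch '[{"grip":190,"xyz":[0,0,0.04],"twist":0},{"grip":190,"xyz":[0,0,0.08],"twist":0},{"grip":190,"xyz":[0,0,0.12],"twist":0},{"grip":190,"xyz":[0,0,0.15],"twist":0},{"grip":190,"xyz":[0,0,0.17],"twist":0},{"grip":190,"xyz":[0,0,0.181],"twist":0},{"grip":190,"xyz":[0,0,0.181],"twist":0},{"grip":190,"xyz":[0,0,0.181],"twist":0}]'; python3 - <<'E'
from h import *
go(-185,0.5,17)
c=eyes.capture("scene"); cv2.imwrite("pics/s1.png",cv2.resize(c["color"][120:280,180:400],None,fx=3.5,fy=3.5,interpolation=cv2.INTER_CUBIC))
E
```

```text
time_s: 2.55
ee_pos: [417.1, 113.1, 39.8]
ee_rot: [0.001, -0.134, 0.991, 0.0]
ft_force: [0.6, 0.3, -1.4]
grip_width: 0.251
gripper_force: 0.0
t 2.55 S-tip [-193.2    6.5   20.8] twist to go 0.009 F [ 0.6  0.2 -1.4] w 0.251
shift [-0.0081 -0.0061  0.0038]
```

View pics/s1.png

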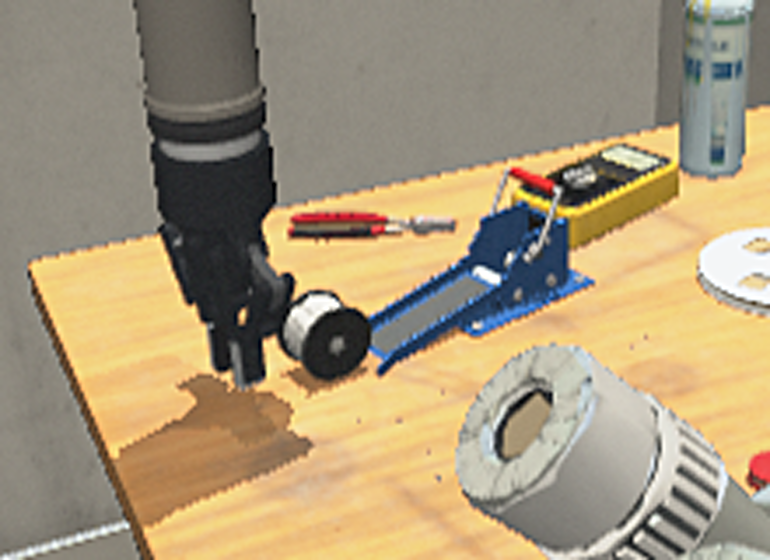

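The scene view shows the fingers standing behind the reel, ahead of the ramp foot. The wrist view suggests a lateral offset from my stand frame, so I quantify it.

```bash
python3 - <<'E'
from h import *
np.set_printoptions(precision=1,suppress=True)
im=cv2.imread("pics/w1.png"); hsv=cv2.cvtColor(im,cv2.COLOR_BGR2HSV).astype(int);H,S,V=[hsv[...,i] for i in range(3)]
f,cx,cy=309.707,322.449,197.241
T=np.array([[-3.67e-4,-.949993,-.31227,81.2525],[1,-5.3e-4,4.4e-4,.319],[-5.9e-4,-.31227,.94999,-123.323]])
q=[0,-.132,.991,0]; R=Rot.from_quat([q[1],q[2],q[3],q[0]]).as_matrix(); p=np.array([417.0,110.9,220.1])
def S_(u,v,z):
    a=np.array([u-cx,v-cy]); r=np.hypot(*a); th=r/f; d=np.r_[a/r*np.sin(th),np.cos(th)]
    o=R@T[:,3]+p; d=R@T[:,:3]@d; return toS(o+d*(z-o[2])/d[2])
for v in (222,232,242):
    u=np.where((V[v,295:350]>140)&(S[v,295:350]<60))[0]+295; print("winding",v,u.min(),u.max(),S_(u.min()-.5,v,45),S_(u.max()+.5,v,45))
for v in (272,290,305,320):
    u=np.where((S[v,297:347]<70)&(V[v,297:347]>60))[0]+297; print("ramp grey",v,u.min(),u.max(),S_(u.min()-.5,v,10),S_(u.max()+.5,v,10))
    u=np.where((H[v,290:352]>100)&(H[v,290:352]<130)&(S[v,290:352]>90))[0]+290; print("   blue",u.min(),u.max(),S_(u.min()-.5,v,15),S_(u.max()+.5,v,15))
E
```

```text
Traceback (most recent call last):
ValueError: zero-size array to reduction operation minimum which has no identity
```

```bash
cat > wr.py <<'E'
from h import *
np.set_printoptions(precision=1,suppress=True)
im=cv2.imread("pics/w1.png"); hsv=cv2.cvtColor(im,cv2.COLOR_BGR2HSV).astype(int);H,S,V=[hsv[...,i] for i in range(3)]
f,cx,cy=309.707,322.449,197.241
T=np.array([[-3.67e-4,-.949993,-.31227,81.2525],[1,-5.3e-4,4.4e-4,.319],[-5.9e-4,-.31227,.94999,-123.323]])
q=[0,-.132,.991,0]; R=Rot.from_quat([q[1],q[2],q[3],q[0]]).as_matrix(); p=np.array([417.0,110.9,220.1])
def S_(u,v,z):
    a=np.array([u-cx,v-cy]); r=np.hypot(*a); th=r/f; d=np.r_[a/r*np.sin(th),np.cos(th)]
    o=R@T[:,3]+p; d=R@T[:,:3]@d; return toS(o+d*(z-o[2])/d[2])
E
python3 - <<'E'
from wr import *
for v in (225,235,245,285,320):
    print(v,[(u,*hsv[v,u]) for u in range(294,354,3)])
E
```

```text
225 [(294, np.int64(20), np.int64(123), np.int64(195)), (297, np.int64(20), np.int64(126), np.int64(193)), (300, np.int64(17), np.int64(140), np.int64(186)), (303, np.int64(14), np.int64(135), np.int64(119)), (306, np.int64(33), np.int64(36), np.int64(64)), (309, np.int64(19), np.int64(27), np.int64(150)), (312, np.int64(20), np.int64(28), np.int64(137)), (315, np.int64(17), np.int64(26), np.int64(139)), (318, np.int64(21), np.int64(29), np.int64(140)), (321, np.int64(19), np.int64(30), np.int64(138)), (324, np.int64(21), np.int64(26), np.int64(136)), (327, np.int64(23), np.int64(24), np.int64(137)), (330, np.int64(21), np.int64(25), np.int64(134)), (333, np.int64(24), np.int64(26), np.int64(136)), (336, np.int64(26), np.int64(26), np.int64(77)), (339, np.int64(20), np.int64(128), np.int64(181)), (342, np.int64(21), np.int64(138), np.int64(190)), (345, np.int64(20), np.int64(137), np.int64(195)), (348, np.int64(20), np.int64(147), np.int64(192)), (351, np.int64(20), np.int64(135), np.int64(194))]
235 [(294, np.int64(20), np.int64(133), np.int64(194)), (297, np.int64(19), np.int64(131
[... 3243 characters left out ...]
np.int64(15), np.int64(10), np.int64(100)), (315, np.int64(41), np.int64(20), np.int64(101)), (318, np.int64(20), np.int64(8), np.int64(101)), (321, np.int64(35), np.int64(15), np.int64(101)), (324, np.int64(40), np.int64(15), np.int64(103)), (327, np.int64(40), np.int64(8), np.int64(102)), (330, np.int64(21), np.int64(18), np.int64(102)), (333, np.int64(107), np.int64(120), np.int64(142)), (336, np.int64(106), np.int64(170), np.int64(108)), (339, np.int64(106), np.int64(169), np.int64(133)), (342, np.int64(106), np.int64(167), np.int64(145)), (345, np.int64(106), np.int64(164), np.int64(148)), (348, np.int64(0), np.int64(38), np.int64(106)), (351, np.int64(15), np.int64(93), np.int64(135))]
```

```bash
python3 - <<'E'
from wr import *
print("winding",S_(305.5,235,45),S_(334.8,235,45),S_(305.5,245,45),S_(334.8,245,45))
for v,z in((285,8),(300,12),(320,16)): print("grey",S_(307.5,v,z),S_(331.8,v,z))
state()
E
```

```text
winding [-134.7  -12.9   45. ] [-134.9   18.3   45. ] [-122.7  -13.1   45. ] [-122.9   18.5   45. ]
grey [-45.  -13.8   8. ] [-45.2  17.7   8. ]
grey [-23.3 -14.1  12. ] [-23.5  18.   12. ]
grey [  8.8 -14.6  16. ] [ 8.6 18.5 16. ]
t 2.60 S-tip [-192.9    6.3   21.2] twist to go 0.009 F [ 0.2 -0.5 -0.5] w 0.251
```

```bash
python3 -m inch '[{"grip":190,"xyz":[-0.003,-0.002,0.001],"twist":0.004},{"grip":190,"xyz":[-0.006,-0.004,0.002],"twist":0.009},{"grip":190,"xyz":[-0.010,-0.005,0.002],"twist":0.009},{"grip":190,"xyz":[-0.014,-0.005,0.002],"twist":0.009},{"grip":190,"xyz":[-0.018,-0.005,0.002],"twist":0.009},{"grip":190,"xyz":[-0.022,-0.005,0.002],"twist":0.009},{"grip":190,"xyz":[-0.026,-0.005,0.002],"twist":0.009},{"grip":190,"xyz":[-0.030,-0.005,0.002],"twist":0.009}]'; python3 - <<'E'
from h import *
state()
E
```

```text
time_s: 3.4
ee_pos: [447.1, 115.4, 37.2]
ee_rot: [-0.0, -0.129, 0.992, -0.0]
ft_force: [-0.3, -0.1, -0.6]
grip_width: 0.254
gripper_force: 0.0
t 3.40 S-tip [-163.7    1.    18.2] twist to go -0.001 F [-0.3 -0.1 -0.6] w 0.254
```

```bash
python3 -m inch '[{"grip":190,"xyz":[-0.004,0,0],"twist":0},{"grip":190,"xyz":[-0.008,0,0],"twist":0},{"grip":190,"xyz":[-0.012,0,0],"twist":0},{"grip":190,"xyz":[-0.016,0,0],"twist":0},{"grip":190,"xyz":[-0.020,0,0],"twist":0},{"grip":190,"xyz":[-0.024,0,0],"twist":0},{"grip":190,"xyz":[-0.028,0,0],"twist":0},{"grip":190,"xyz":[-0.032,0,0],"twist":0}]'; python3 - <<'E'
from h import *
state()
c=eyes.capture("top"); cv2.imwrite("pics/t1.png",cv2.resize(c["color"][140:265,225:365],None,fx=4.7,fy=4.7,interpolation=cv2.INTER_CUBIC))
E
```

```text
time_s: 4.2
ee_pos: [478.1, 123.6, 37.3]
ee_rot: [0.0, -0.129, 0.992, 0.0]
ft_force: [-0.9, -0.1, 1.0]
grip_width: 0.254
gripper_force: 0.1
t 4.20 S-tip [-131.5    0.9   18.3] twist to go -0.001 F [-0.9  0.1  1. ] w 0.254
```

View pics/t1.png

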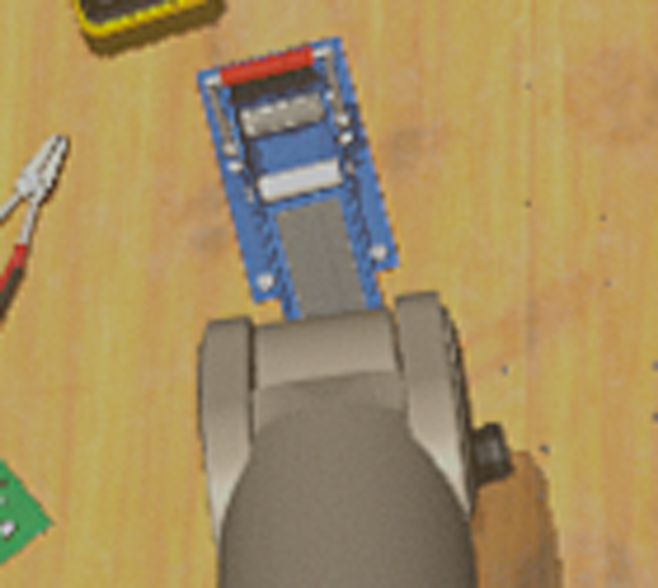

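The top view is now blocked by the arm; only the stand's upper half shows, with the sleeve at (265,67). I'll rely on the scene camera and keep pushing.

```bash
python3 -m inch '[{"grip":190,"xyz":[-0.004,0,0],"twist":0},{"grip":190,"xyz":[-0.008,0,0],"twist":0},{"grip":190,"xyz":[-0.012,0,-0.0005],"twist":0},{"grip":190,"xyz":[-0.016,0,-0.001],"twist":0},{"grip":190,"xyz":[-0.020,0,-0.0015],"twist":0},{"grip":190,"xyz":[-0.024,0,-0.002],"twist":0},{"grip":190,"xyz":[-0.028,0,-0.0025],"twist":0},{"grip":190,"xyz":[-0.032,0,-0.003],"twist":0}]'; python3 - <<'E'
from h import *
state()
a=eyes.capture("scene")["color"][120:280,180:400];b=eyes.capture("wrist")["color"][150:400,220:420]
a=cv2.resize(a,(550,400));b=cv2.resize(b,(240,400)); cv2.imwrite("pics/s2.png",np.hstack([a,b]))
state()
E
```

```text
time_s: 5.05
ee_pos: [509.1, 131.8, 40.3]
ee_rot: [0.0, -0.129, 0.992, 0.0]
ft_force: [-1.9, 0.5, -0.4]
grip_width: 0.254
gripper_force: 0.7
t 5.05 S-tip [-99.5   0.9  21.3] twist to go -0.001 F [-1.7  1.  -0.4] w 0.254
t 5.15 S-tip [-98.6   1.   21.6] twist to go -0.001 F [ 0.2  0.2 -0.8] w 0.257
```

View pics/s2.png

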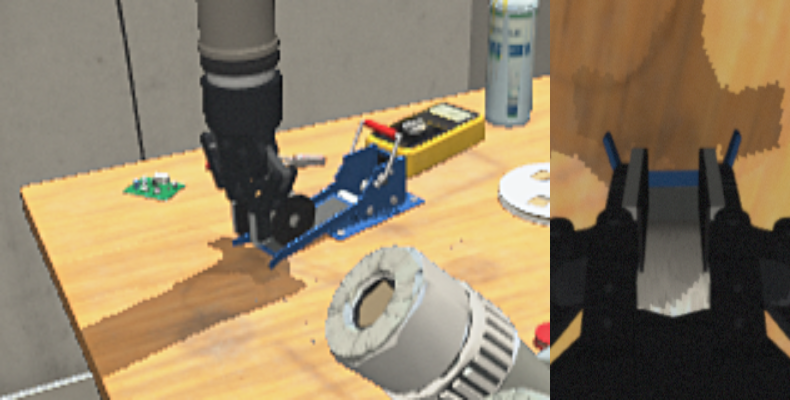

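The scene view shows the reel (293,213 in the left panel) on the lower ramp, directly ahead of the fingers. The wrist view (right panel) shows the winding (673,260) spanned by both fingers, with the foot edge at (675,178) centred. I keep pushing, rising with the ramp.

```bash
python3 -m inch '[{"grip":190,"xyz":[-0.004,0,-0.0006],"twist":0},{"grip":190,"xyz":[-0.008,0,-0.0012],"twist":0},{"grip":190,"xyz":[-0.012,0,-0.0019],"twist":0},{"grip":190,"xyz":[-0.016,0,-0.0025],"twist":0},{"grip":190,"xyz":[-0.020,0,-0.0032],"twist":0},{"grip":190,"xyz":[-0.024,0,-0.0038],"twist":0},{"grip":190,"xyz":[-0.028,0,-0.0044],"twist":0},{"grip":190,"xyz":[-0.032,0,-0.005],"twist":0}]'; python3 -c "
from h import *
state()"; python3 -m inch '[{"grip":190,"xyz":[-0.004,0,-0.0006],"twist":0},{"grip":190,"xyz":[-0.008,0,-0.0012],"twist":0},{"grip":190,"xyz":[-0.012,0,-0.0019],"twist":0},{"grip":190,"xyz":[-0.016,0,-0.0025],"twist":0},{"grip":190,"xyz":[-0.020,0,-0.0032],"twist":0},{"grip":190,"xyz":[-0.024,0,-0.0038],"twist":0},{"grip":190,"xyz":[-0.028,0,-0.0044],"twist":0},{"grip":190,"xyz":[-0.032,0,-0.005],"twist":0}]'; python3 -c "
from h import *
state()"
```

```text
time_s: 5.95
ee_pos: [540.0, 140.0, 45.4]
ee_rot: [0.0, -0.129, 0.992, 0.0]
ft_force: [-1.6, 0.9, -0.1]
grip_width: 0.253
gripper_force: 0.7
t 5.95 S-tip [-67.5   0.9  26.4] twist to go -0.001 F [-1.3  1.3 -0.1] w 0.253
time_s: 6.75
ee_pos: [570.9, 148.2, 50.4]
ee_rot: [0.0, -0.129, 0.992, 0.0]
ft_force: [-1.9, -1.2, 1.4]
grip_width: 0.25
gripper_force: 0.7
t 6.75 S-tip [-35.5   0.9  31.4] twist to go -0.001 F [-2.1 -0.6  1.4] w 0.250
```

```bash
python3 -m inch '[{"grip":190,"xyz":[-0.003,0,-0.0005],"twist":0},{"grip":190,"xyz":[-0.006,0,-0.001],"twist":0},{"grip":190,"xyz":[-0.009,0,-0.0015],"twist":0},{"grip":190,"xyz":[-0.012,0,-0.002],"twist":0},{"grip":190,"xyz":[-0.015,0,-0.0025],"twist":0},{"grip":190,"xyz":[-0.018,0,-0.003],"twist":0},{"grip":190,"xyz":[-0.021,0,-0.0035],"twist":0},{"grip":190,"xyz":[-0.024,0,-0.004],"twist":0}]'; python3 -c "
from h import *
state()"; python3 -m inch '[{"grip":190,"xyz":[-0.002,0,-0.0003],"twist":0},{"grip":190,"xyz":[-0.004,0,-0.0006],"twist":0},{"grip":190,"xyz":[-0.006,0,-0.0009],"twist":0},{"grip":190,"xyz":[-0.008,0,-0.001],"twist":0},{"grip":190,"xyz":[-0.01,0,-0.001],"twist":0},{"grip":190,"xyz":[-0.012,0,-0.001],"twist":0},{"grip":190,"xyz":[-0.014,0,-0.001],"twist":0},{"grip":190,"xyz":[-0.015,0,-0.001],"twist":0}]'; python3 - <<'E'
from h import *
state()
a=eyes.capture("scene")["color"][130:240,250:390];cv2.imwrite("pics/s3.png",cv2.resize(a,None,fx=5,fy=5,interpolation=cv2.INTER_CUBIC))
E
```

```text
time_s: 7.55
ee_pos: [594.6, 154.5, 54.5]
ee_rot: [0.001, -0.129, 0.992, 0.0]
ft_force: [-0.2, -0.1, -0.0]
grip_width: 0.253
gripper_force: 0.0
t 7.55 S-tip [-11.1   0.9  35.5] twist to go -0.001 F [-0.2  0.  -0. ] w 0.253
time_s: 8.35
ee_pos: [608.6, 158.2, 55.3]
ee_rot: [0.0, -0.129, 0.992, 0.0]
ft_force: [-0.4, 0.8, -0.4]
grip_width: 0.253
gripper_force: 0.0
t 8.35 S-tip [ 3.4  0.8 36.3] twist to go -0.001 F [-0.2  0.9 -0.4] w 0.253
```

View pics/s3.png

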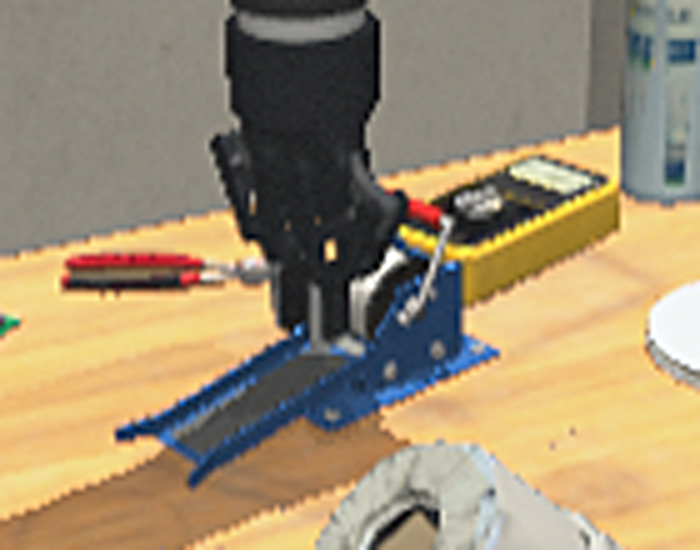

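The scene view shows the reel (385,285) down between the blue cheeks, the fingers behind it at (330,320), and the bail still open with its sleeve at (420,210). I check the seating by depth before leaving.

```bash
cat > seat.py <<'E'
from h import *
def seat(n):
    np.set_printoptions(precision=1,suppress=True)
    c=eyes.capture(n); P=(pts(c)-O)@SR; hsv=cv2.cvtColor(c["color"],cv2.COLOR_BGR2HSV).astype(int)
    m=(hsv[...,1]<50)&(hsv[...,2]>110)&(abs(P[...,1])<17)&(P[...,0]>10)&(P[...,0]<84)&(P[...,2]>45)&(P[...,2]<90)
    Q=P[m]; print(n,"winding n",len(Q))
    if len(Q)>8:
        A=np.c_[2*Q[:,0],2*Q[:,2],np.ones(len(Q))]; 
        print(" top",Q[Q[:,2].argmax()],"mean",Q.mean(0),"y",Q[:,1].min(),Q[:,1].max())
        from scipy.optimize import least_squares
        f=least_squares(lambda p:np.hypot(Q[:,0]-p[0],Q[:,2]-p[1])-24,[55,43],loss="soft_l1"); print(" centre xz",f.x,"rms",np.sqrt(np.mean(f.fun**2)))
    r=((hsv[...,0]<8)|(hsv[...,0]>172))&(hsv[...,1]>140)&(hsv[...,2]>80)&(abs(P[...,1])<30)&(P[...,0]>-10)&(P[...,0]<95)&(P[...,2]>45)&(P[...,2]<110)
    if r.any(): print(" sleeve",r.sum(),np.median(P[r],0))
    return c
E
python3 -c "
from seat import *
seat('scene')
state()"
```

```text
scene winding n 39
 top [52.7 -9.7 67.7] mean [41.6 -6.  58.5] y -16.902905280992297 16.1562481718977
 centre xz [53.8 43.5] rms 1.5223041788201765
 sleeve 23 [ 74.8 -12.1  90.7]
t 8.45 S-tip [ 3.3  0.8 36.3] twist to go -0.001 F [ 0.4 -0.3 -0.6] w 0.260
```

```bash
python3 -m inch '[{"grip":190,"xyz":[0.006,0,-0.002],"twist":0},{"grip":190,"xyz":[0.014,0,-0.005],"twist":0},{"grip":190,"xyz":[0.022,0,-0.02],"twist":0},{"grip":190,"xyz":[0.028,0,-0.045],"twist":0},{"grip":190,"xyz":[0.028,0,-0.08],"twist":0},{"grip":220,"xyz":[0.028,0,-0.11],"twist":0},{"grip":255,"xyz":[0.028,0,-0.12],"twist":0},{"grip":255,"xyz":[0.028,0,-0.12],"twist":0}]'; python3 - <<'E'
from seat import *
go(110,1.0,145)
seat("top")
c=seat("scene"); cv2.imwrite("pics/s4.png",cv2.resize(c["color"][130:240,250:390],None,fx=5,fy=5,interpolation=cv2.INTER_CUBIC))
go(110,1.0,145)
E
```

```text
time_s: 9.25
ee_pos: [581.7, 151.0, 177.0]
ee_rot: [0.002, -0.129, 0.992, 0.001]
ft_force: [-0.3, 1.0, -0.9]
grip_width: -0.001
gripper_force: 0.0
t 9.25 S-tip [-24.4   0.8 158. ] twist to go -0.001 F [-0.   1.  -0.9] w -0.001
shift [-0.1343  0.0003  0.0134]
top winding n 0
scene winding n 108
 top [51.4 13.  69.3] mean [42.5  1.5 60. ] y -16.194302285520518 16.67402943248314
 centre xz [54.  43.1] rms 1.4212055163428305
 sleeve 39 [74.6 -0.9 90. ]
t 9.35 S-tip [-26.    1.  155.2] twist to go -0.001 F [-0.8  0.6 -0.7] w 0.001
shift [-0.1  0.   0. ]
```

View pics/s4.png

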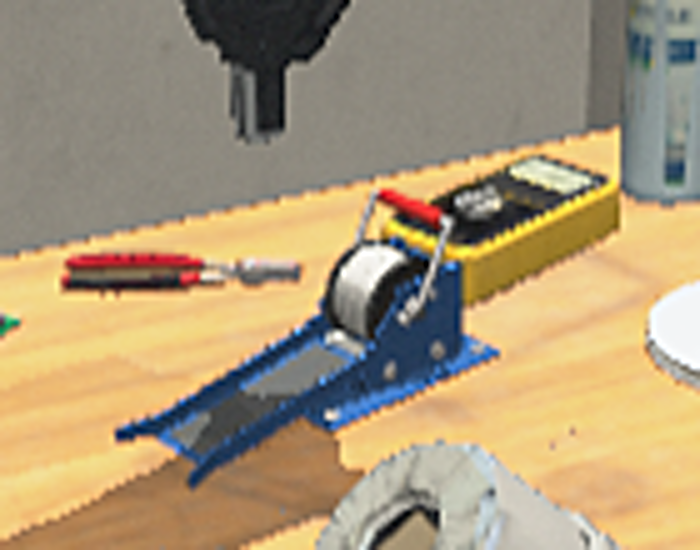

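The scene view shows the reel (375,290) seated between the cheeks with its winding level, and the bail open behind it (sleeve at 412,205). Now I take the shut fingers over and behind the sleeve.

```bash
python3 -m inch '[{"grip":255,"xyz":[-0.02,0,0],"twist":0},{"grip":255,"xyz":[-0.05,0,0],"twist":0},{"grip":255,"xyz":[-0.08,0,0],"twist":0},{"grip":255,"xyz":[-0.11,0,0],"twist":0},{"grip":255,"xyz":[-0.13,0,0],"twist":0},{"grip":255,"xyz":[-0.138,0,0],"twist":0},{"grip":255,"xyz":[-0.138,0,0],"twist":0},{"grip":255,"xyz":[-0.138,0,0],"twist":0}]'; python3 -c "
from h import *
go(111,1.0,78)"
```

```text
time_s: 10.15
ee_pos: [713.3, 185.8, 174.1]
ee_rot: [-0.001, -0.129, 0.992, -0.0]
ft_force: [0.2, 0.7, 0.5]
grip_width: 0.001
gripper_force: 0.0
t 10.15 S-tip [111.7   0.6 155.1] twist to go -0.001 F [0.3 0.7 0.5] w 0.001
shift [0.0005 0.0004 0.0771]
```

```bash
python3 -m inch '[{"grip":255,"xyz":[0,0,0.01],"twist":0},{"grip":255,"xyz":[0,0,0.025],"twist":0},{"grip":255,"xyz":[0,0,0.04],"twist":0},{"grip":255,"xyz":[0,0,0.055],"twist":0},{"grip":255,"xyz":[0,0,0.068],"twist":0},{"grip":255,"xyz":[0,0,0.077],"twist":0},{"grip":255,"xyz":[0,0,0.077],"twist":0},{"grip":255,"xyz":[0,0,0.077],"twist":0}]'; python3 - <<'E'
from h import *
go(111,1.0,78)
c=eyes.capture("scene"); cv2.imwrite("pics/s5.png",cv2.resize(c["color"][130:240,250:390],None,fx=5,fy=5,interpolation=cv2.INTER_CUBIC))
E
```

```text
time_s: 10.95
ee_pos: [714.9, 186.3, 98.4]
ee_rot: [0.0, -0.129, 0.992, 0.0]
ft_force: [0.8, 0.6, 0.2]
grip_width: -0.002
gripper_force: 0.0
t 10.95 S-tip [113.4   0.7  79.4] twist to go -0.001 F [0.9 0.3 0.2] w -0.002
shift [0.0024 0.0003 0.0014]
```

View pics/s5.png

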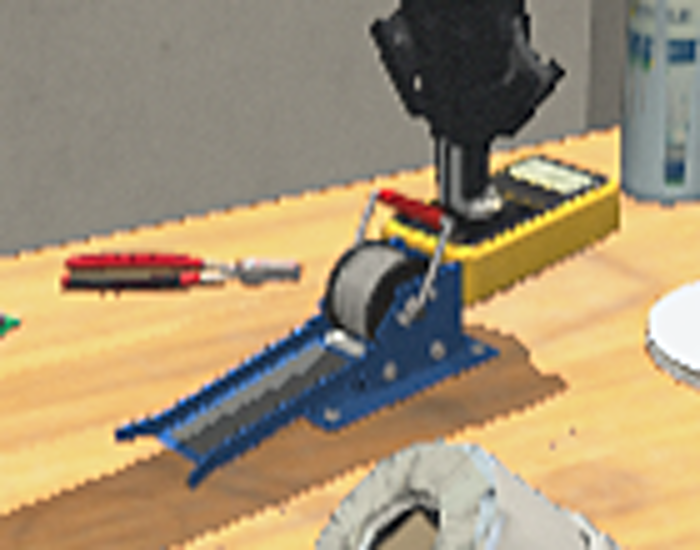

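The scene view shows the shut fingertips (465,205) behind the sleeve (412,205) and the reel still seated. I push the bail forward.

```bash
python3 -m inch '[{"grip":255,"xyz":[0.005,0,0],"twist":0},{"grip":255,"xyz":[0.01,0,0],"twist":0},{"grip":255,"xyz":[0.015,0,0],"twist":0},{"grip":255,"xyz":[0.02,0,0],"twist":0},{"grip":255,"xyz":[0.025,0,0],"twist":0},{"grip":255,"xyz":[0.03,0,0],"twist":0},{"grip":255,"xyz":[0.035,0,0],"twist":0},{"grip":255,"xyz":[0.04,0,0],"twist":0}]'; python3 -c "
from seat import *
state(); seat('scene')"; python3 -m inch '[{"grip":255,"xyz":[0.005,0,0],"twist":0},{"grip":255,"xyz":[0.01,0,0],"twist":0},{"grip":255,"xyz":[0.015,0,0],"twist":0},{"grip":255,"xyz":[0.02,0,0.001],"twist":0},{"grip":255,"xyz":[0.025,0,0.002],"twist":0},{"grip":255,"xyz":[0.03,0,0.002],"twist":0},{"grip":255,"xyz":[0.034,0,0.002],"twist":0},{"grip":255,"xyz":[0.034,0,0.002],"twist":0}]'; python3 -c "
from seat import *
state(); seat('scene')"
```

```text
time_s: 11.8
ee_pos: [675.5, 175.9, 98.3]
ee_rot: [0.0, -0.129, 0.992, 0.0]
ft_force: [0.3, 0.2, 1.0]
grip_width: 0.003
gripper_force: 0.4
t 11.80 S-tip [72.7  0.8 79.3] twist to go -0.001 F [0.3 0.1 1. ] w 0.003
scene winding n 94
 top [77.  -7.1 82.7] mean [41.5  0.5 60.1] y -13.672844575731697 15.598598102548156
 centre xz [54.  43.2] rms 2.563118801752769
 sleeve 37 [53.3 -0.9 97.3]
time_s: 12.65
ee_pos: [642.4, 167.1, 96.3]
ee_rot: [-0.0, -0.129, 0.992, 0.0]
ft_force: [-0.2, -0.2, -0.1]
grip_width: 0.004
gripper_force: 0.0
t 12.65 S-tip [38.4  0.8 77.3] twist to go -0.001 F [-0.3 -0.1 -0.1] w 0.004
scene winding n 88
 top [25.1 -5.5 89.7] mean [39.7 -0.1 62.4] y -16.49301645783099 15.346106750978079
 centre xz [54.1 44. ] rms 8.820425409751365
 sleeve 38 [18.9  1.  84.4]
```

```bash
python3 -m inch '[{"grip":255,"xyz":[-0.006,0,-0.002],"twist":0},{"grip":255,"xyz":[-0.006,0,-0.015],"twist":0},{"grip":255,"xyz":[-0.006,0,-0.03],"twist":0},{"grip":255,"xyz":[0.005,0,-0.032],"twist":0},{"grip":255,"xyz":[0.016,0,-0.032],"twist":0},{"grip":255,"xyz":[0.025,0,-0.03],"twist":0},{"grip":255,"xyz":[0.025,0,-0.022],"twist":0},{"grip":255,"xyz":[0.025,0,-0.018],"twist":0}]'; python3 -c "
from seat import *
go(13,0.8,63.5); seat('scene')"
```

```text
time_s: 13.5
ee_pos: [617.8, 160.8, 113.0]
ee_rot: [-0.001, -0.129, 0.992, -0.0]
ft_force: [-0.3, 0.0, 0.2]
grip_width: -0.0
gripper_force: 0.0
t 13.50 S-tip [13.  1. 94.] twist to go -0.001 F [-0.3  0.1  0.2] w -0.000
shift [-0.0001 -0.0002  0.0305]
scene winding n 84
 top [ 46.5 -16.6  69.2] mean [41.9  0.9 58.9] y -16.586686039308557 14.89232644438766
 centre xz [53.9 43.4] rms 1.296347886582804
 sleeve 30 [18.9 -2.8 83.6]
```

```bash
python3 -m inch '[{"grip":255,"xyz":[0,0,0.004],"twist":0},{"grip":255,"xyz":[0,0,0.008],"twist":0},{"grip":255,"xyz":[0,0,0.012],"twist":0},{"grip":255,"xyz":[0,0,0.016],"twist":0},{"grip":255,"xyz":[0,0,0.02],"twist":0},{"grip":255,"xyz":[0,0,0.024],"twist":0},{"grip":255,"xyz":[0,0,0.027],"twist":0},{"grip":255,"xyz":[0,0,0.027],"twist":0}]'; python3 -c "
from seat import *
state(); seat('scene')"
```

```text
time_s: 14.35
ee_pos: [618.7, 160.9, 86.7]
ee_rot: [-0.0, -0.129, 0.992, -0.0]
ft_force: [-0.1, -0.2, -0.5]
grip_width: -0.002
gripper_force: 0.0
t 14.35 S-tip [13.8  0.8 67.7] twist to go -0.001 F [-0.2 -0.2 -0.5] w -0.002
scene winding n 94
 top [ 16.4 -15.2  78.5] mean [42.6  0.3 62.2] y -15.189208733093242 14.653194609418929
 centre xz [54.1 43.4] rms 5.540701071072351
 sleeve 36 [ 5.2 -0.5 65.3]
```

```bash
python3 -m inch '[{"grip":255,"xyz":[0,0,0.001],"twist":0},{"grip":255,"xyz":[0,0,0.002],"twist":0},{"grip":255,"xyz":[0,0,0.003],"twist":0},{"grip":255,"xyz":[0,0,0.004],"twist":0},{"grip":255,"xyz":[0,0,0.004],"twist":0}]'; python3 -m inch '[{"grip":255,"xyz":[0,0,0.0005],"twist":0},{"grip":255,"xyz":[0,0,0.001],"twist":0},{"grip":255,"xyz":[0,0,0.001],"twist":0}]';  python3 -c "
from seat import *
state(); seat('scene')"
```

```text
time_s: 14.9
ee_pos: [618.9, 160.9, 83.2]
ee_rot: [0.0, -0.129, 0.992, 0.0]
ft_force: [0.2, 0.7, -0.7]
grip_width: -0.001
gripper_force: 0.0
time_s: 15.2
ee_pos: [619.0, 160.9, 82.3]
ee_rot: [0.0, -0.129, 0.992, 0.0]
ft_force: [-0.0, -0.5, 0.6]
grip_width: 0.004
gripper_force: 0.1
t 15.20 S-tip [14.1  0.8 63.3] twist to go -0.001 F [-0.2 -0.4  0.6] w 0.004
scene winding n 93
 top [ 20.1 -10.7  70. ] mean [42.9  0.4 61.4] y -13.476192089383124 16.425711906382503
 centre xz [53.7 43.4] rms 3.4691247430342065
 sleeve 39 [ 4.  -1.9 62.1]
```

```bash
for i in 1 2 3; do python3 -m inch '[{"grip":255,"xyz":[0,0,0.0005],"twist":0},{"grip":255,"xyz":[0,0,0.001],"twist":0},{"grip":255,"xyz":[0,0,0.001],"twist":0}]' | grep -E "ee_pos|ft_f"; done; python3 -c "
from seat import *
state(); seat('scene')"
```

```text
ee_pos: [619.0, 160.9, 82.0]
ft_force: [-1.8, -0.4, 4.2]
ee_pos: [619.0, 160.9, 81.8]
ft_force: [-4.6, -0.4, 9.2]
ee_pos: [619.1, 160.9, 81.6]
ft_force: [-4.5, -1.5, 13.2]
t 16.15 S-tip [14.3  0.8 62.6] twist to go -0.001 F [-4.8 -0.3 13.2] w 0.000
scene winding n 91
 top [ 46.2 -16.9  69.4] mean [43.   0.2 61. ] y -16.9324474987969 16.46933826711632
 centre xz [53.8 43.2] rms 2.49838582717086
 sleeve 40 [ 3.9 -0.5 61. ]
```

The force rises sharply at the expected end-stop height, so I retreat upward and verify.

```bash
python3 -m inch '[{"grip":255,"xyz":[0,0,-0.005],"twist":0},{"grip":255,"xyz":[0,0,-0.02],"twist":0},{"grip":255,"xyz":[0,0,-0.05],"twist":0},{"grip":255,"xyz":[0.02,0,-0.09],"twist":0},{"grip":255,"xyz":[0.05,0,-0.13],"twist":0},{"grip":255,"xyz":[0.08,0,-0.15],"twist":0},{"grip":255,"xyz":[0.08,0,-0.15],"twist":0},{"grip":255,"xyz":[0.08,0,-0.15],"twist":0}]'; python3 - <<'E'
from seat import *
state(); c=seat('scene'); cv2.imwrite("pics/s6.png",cv2.resize(c["color"][130:240,250:390],None,fx=5,fy=5,interpolation=cv2.INTER_CUBIC))
E
```

```text
time_s: 17.0
ee_pos: [541.9, 140.6, 230.3]
ee_rot: [0.001, -0.129, 0.992, 0.001]
ft_force: [0.5, -0.1, 0.0]
grip_width: 0.003
gripper_force: 0.0
t 17.00 S-tip [-65.6   1.  211.3] twist to go -0.001 F [ 0.5 -0.3  0. ] w 0.003
scene winding n 101
 top [ 46.2 -17.   69.4] mean [43.1  1.3 61. ] y -16.963446802061313 16.50025649423223
 centre xz [53.6 43.1] rms 1.4584732458898588
 sleeve 44 [ 4.4  1.4 61.3]
```

View pics/s6.png

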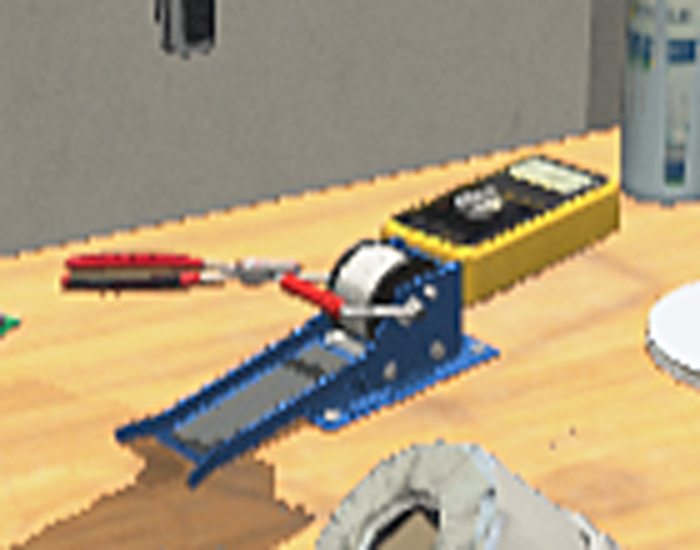

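The scene view shows the bail closed in front of the seated reel (sleeve at (312,295), leg nearly level) and the fingers clear. I hand in the job.

```bash
python3 -c "
from station import robot
print(robot.job_done())"
```

```text
the job is handed in; nothing more can be done
None
```

The job is handed in at about 17 s of the 58 s: the reel is seated between the rollers, the bail is pressed to its end stop in front of it, and the fingers are clear. The judge's result was not shown.

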